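# Fetch the cast from the back of the case rack

## Task

The white plaster cast stuck at the back of the grey case rack is wanted on the round scan plate, but the bur holder and the paste jar hem it in. First set both of these aside on the cork mat, then fetch the white cast and stand it upright in the middle of the scan plate while they wait there, and finally put the bur holder and the paste jar back upright, each where it stood in the rack. Leave the tan cast and the steel pin holder undisturbed.

Things in the scene. Friction and masses are not known exactly. Their poses are not given: they have to be found in the camera images.
- white_cast_mid (a point): White plaster arch cast at the back of the rack, 57 x 66 x 28 mm, 140 g. Point at its centre, 14 mm above its underside; z up, +x to its flat heel (robot side at the start). Its base, 16 mm high, is gripped: left and right sides are parallel, 64 mm apart (y), only from x = +5 to +25 mm; towards -x it tapers to a point. Teeth above are narrower.
- bur_holder_mid (a point): Blue round bur holder, burs standing up to 62 mm; the solid block is 54 mm across, 22 mm high, 120 g, gripped by its side with the fingers outside the burs. Point on its axis, 11 mm above its underside; z up. Stands in the rack in front of the white cast, to its left or right (varies).
- paste_jar_mid (a point): Round flat polishing-paste jar, white with a tan lid that does not come off, 65 mm across, 29 mm high, 66 g. Point on its axis, half-way up (14.5 mm above its underside); z up. Stands in the rack in front of the white cast, on the other side from the bur holder.
- case_rack: Fixed grey base 8 mm thick, x -55 to +85, y +-110 mm (origin on worktop, +x to its back). Dark round marks at x = 0, y = +-70 are the places of bur holder and jar, free at front and back, so grip along the rack's x. Cast at x = 35, y = 0; behind it (x 71-77) a stop plate 66 wide, 54 high. So the cast is gripped only by its sides (rack's y), where the others leave no finger room.
- cork_mat: Fixed cork mat near the front edge of the worktop, 80 mm (its x) by 220 mm (its y), 4 mm thick, room for two things side by side along its y. Origin at the centre of its underside, z up. Behind it, about 50 mm from its centre, begins a 30 mm high board with the tall milling unit (go round in front of it), so grip there with the fingers along the mat's y. A lamp hangs at the far left.
- scan_plate: Fixed low round aluminium plate, 90 mm across, with black rubber and a thin white cross on top; its top is 12 mm above the worktop. Origin at the centre of its underside, z up; its yaw has no meaning. Near the front edge of the worktop beside the mat; which lies to the left varies. The same board (30 mm high) lies behind: fingers along the world's y.
- tan_cast: Tan plaster cast 57 x 68 x 28 mm, loose, standing on the worktop in front of the rack; not to be disturbed. Origin at the centre of its underside.
- pin_holder: Small steel holder with upright pins, 30 mm across, 66 mm high, loose, on the worktop in front of the rack at its right; not to be disturbed. Origin at the centre of its underside.
There are look-alikes about, which are no part of the job. Leave any green or yellow look-alike of the part that bears white_cast_mid alone.

How it is judged:
By the outcome, as a careful person would: the job done as asked, in the order asked, and still so for the second after the job is handed in, with the robot touching nothing.
It also fails if it takes over 136 s, if anything falls off the work surface, if the arm or the gripper's body presses on something with over 40 N, if the wrist force passes 120 N, or if a joint passes its speed limit or range.

## Robot

A 6-joint arm with a two-finger parallel gripper is mounted at the origin on a cart in front of the work surface, level with it; the furniture and walls round the work are solid. World frame = base frame: x ahead of the robot, y to its left, z up, the work surface at z = 0. Lengths are in mm, angles in rad, forces in N, time in s.
With the tool pointing down it reaches from about 400 to 925 mm from the base axis. Payload 12.5 kg.
Tool frame: the origin (TCP) lies midway between the tips of the shut fingers; the grasp point (between the pads) lies 19 mm behind it; z points along the fingers, y is the line along which they close (so a half turn about z gives the same grasp; the last joint's range is limited). The gripper opens to 95 mm and grips with 3 to 60 N. Pads are 20 mm wide; open, the fingers measure 119 mm over their backs; the gripper's body (75 mm by 180 mm) begins 59 mm behind the grasp point.
Start: joints at [-1.286, 0.491, 1.559, -0, 1.092, -0.106], TCP at [238.104, -577.887, 214.661] pointing down, gripper open.
Joint ranges: [-3.1, 3.1], [-0.84, 2.19], [0.05, 2.79], [-1.13, 4.28], [0.06, 2.93], [-2.69, 2.69]. Speed limits (rad/s): [2.22, 2.22, 2.79, 3.14, 3.14, 3.14].

## Interface

Orientations are given as a 3x3 rotation matrix whose columns are the frame's x, y, z axes.
In Python, from station import bot, cams, job gives the robot as it stands.
- The arm moves only by the tool servo_tool, never from a script. Its argument "targets" is a list of rows, each an object of numbers: "grip": the finger opening in m, from 0 to 0.0951; "dx", "dy", "dz": the shift along the world's x, y, z in m; "turn": the turn about the world's z in degrees. A call has 1 to 10 rows; each row shifts and turns the commanded pose from where the row before left it; what a row does not reach is not made up. A row lasts 1/10 s, in which the tool goes at most 50 mm and 8.59 degrees, less where a joint would pass 70% of its speed; a pose out of reach is approached as far as the arm can. A call with a gripper value outside its range is refused whole. The fingers move at their own pace and stop on an object; "squeeze" is the grip in N (left out, the last holds). Time passes only in rows, so rows that do not move let the fingers close. It gives the time, the measured TCP pose, the force, the opening and the grip force at its end, in the units of the state.
- bot.sense(): the state, without advancing time (a new reading comes with each control period).
- cams.get_image(name): name is "side" or "top"; returns the picture (384x512x3 uint8, red, green, blue); there is no depth.
- cams.get_calibration(name): a dict with "fx", "fy", "cx", "cy" (pixels), "cam_to_world" (4x4, takes a point from camera to world coordinates). Camera axes: x right, y up, looking along -z (the intrinsics and any distortion apply to the point x, -y, -z); pixel columns grow to the right and rows downward; lengths in mm; the calibration is good to about 2 mm. A picture is of the moment at which its call begins. get_calibration takes no time and is no camera call.
- job.finish_job(): hands the job in; it is judged then, once.
The state is a dict: "t": time; "joint_positions": joint angles; "dq": joint speeds; "tau": joint torques, N m; "eef_pos": TCP position; "orientation": TCP orientation; "wrist_force": force on the tool from outside, world axes, zero at the start; "torque": the same for the moment, N m; "width": finger opening in mm; "grip_force": force on a finger pad.
Only numpy, scipy, OpenCV 4.12 (cv2) and the standard library are available. Lean on these libraries where they do the work, as an engineer would, in place of code of your own. Each camera call takes 0.05 s, during which the arm holds its last target. There are 200 camera calls.

## Working session

There is one attempt and no reset: what is moved stays moved. The work goes in short steps, Python scripts to look and compute and a tool call to move; the robot and the scene stay as the last step left them, time stands still between calls to the robot, and variables do not carry over. Pictures are saved under pics/ and viewed, at most 14 in all, crops included, and the job is handed in when it is done.

Besides the shell and the picture viewer there is one more tool, called after "Emit:" as a command line: name --argument value ..., lists and objects as JSON in quotes. servo_tool: Moves the arm, as the interface text tells. Its arguments: {"type":"object","properties":{"targets":{"type":"array"},"squeeze":{"type":"number"}},"required":["targets"]}

```bash
mkdir -p pics
cat > h.py <<'E'
import numpy as np, cv2
from station import bot, cams, job
def snap(n,f,crop=None,s=1):
    im=cams.get_image(n)[:,:,::-1]
    if crop: a,b,c,d=crop; im=im[b:d,a:c]
    cv2.imwrite('pics/'+f,cv2.resize(im,None,fx=s,fy=s,interpolation=cv2.INTER_CUBIC))
def w(n,u,v,z):
    c=cams.get_calibration(n);T=np.array(c['cam_to_world'])
    d=T[:3,:3]@np.array([(u-c['cx'])/c['fx'],-(v-c['cy'])/c['fy'],-1]);o=T[:3,3]
    return o+d*(z-o[2])/d[2]
def px(n,p):
    c=cams.get_calibration(n);T=np.array(c['cam_to_world'])
    q=T[:3,:3].T@(np.array(p)-T[:3,3]); return c['cx']+c['fx']*q[0]/-q[2], c['cy']-c['fy']*q[1]/-q[2]
E
python3 - <<'E'
from h import *
snap('top','t0.png',s=1.56);snap('side','s0.png',s=1.56)
for n in('top','side'):print(cams.get_calibration(n))
print(bot.sense())
E
```

```text
{'fx': 395.1312295454005, 'fy': 395.1312295454005, 'cx': 255.1018907188475, 'cy': 187.4636715582686, 'cam_to_world': array([[-3.43918888e-02,  9.77880333e-01, -2.06318328e-01,
         3.15533653e+02],
       [-9.99408397e-01, -3.36027560e-02,  7.32881227e-03,
        -1.18178957e+02],
       [ 2.33836966e-04,  2.06448321e-01,  9.78457478e-01,
         1.18639368e+03],
       [ 0.00000000e+00,  0.00000000e+00,  0.00000000e+00,
         1.00000000e+00]])}
{'fx': 370.7790998688316, 'fy': 370.7790998688316, 'cx': 246.5565284043584, 'cy': 194.06860536656222, 'cam_to_world': array([[ 9.57028127e-01,  1.60256211e-01, -2.41692182e-01,
         2.87952906e+02],
       [-2.89573697e-01,  5.73016065e-01, -7.66680940e-01,
        -9.73251330e+02],
       [ 1.56281209e-02,  8.03722922e-01,  5.94798475e-01,
         7.04041499e+02],
       [ 0.00000000e+00,  0.00000000e+00,  0.00000000e+00,
         1.00000000e+00]])}
{'t': 0.1, 'joint_positions': array([-1.28558070e+00,  4.91492969e-01,  1.55939718e+00, -1.59276709e-05,
        1.09170500e+00, -1.05581045e-01]), 'dq': array([ 1.36851361e-03, -4.52662419e-04, -1.50052881e-03,  3.38543716e-05,
       -1.70327565e-04, -1.19164392e-03]), 'tau': array([ 3.11266995e-03, -6.13622904e+01, -2.58605701e+01,  6.93990639e-02,
        4.69797815e-02, -2.67390129e-05]), 'eef_pos': array([ 238.04408429, -577.65375147,  214.12112223]), 'orientation': array([[ 9.24603095e-01,  3.80931790e-01, -2.95629339e-04],
       [ 3.80931894e-01, -9.24602603e-01,  9.58016708e-04],
       [ 9.15993635e-05, -9.98399858e-04, -9.99999497e-01]]), 'wrist_force': array([-0.82596391, -0.25667223,  0.89323408]), 'torque': array([ 0.01270625,  0.01377867, -0.01033803]), 'grip_force': 0.0, 'width': 94.98211996674057}
```

View pics/t0.png

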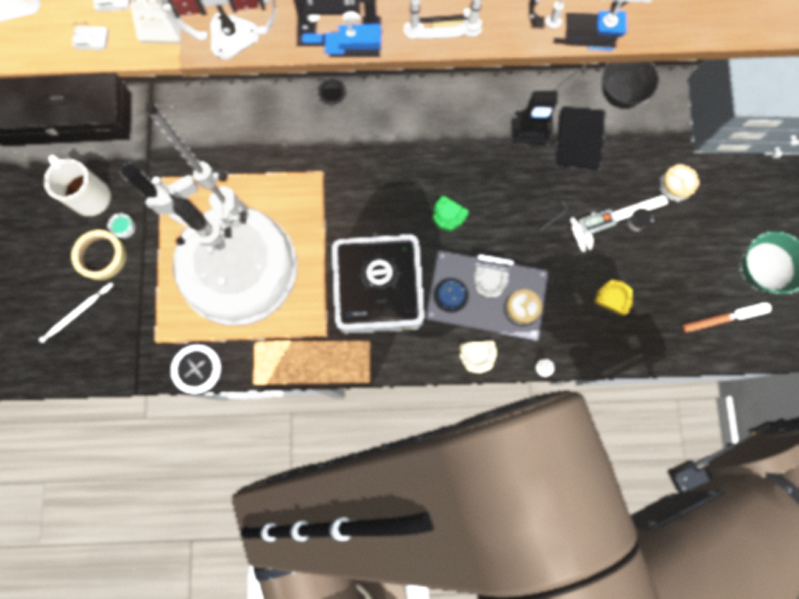

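View pics/s0.png

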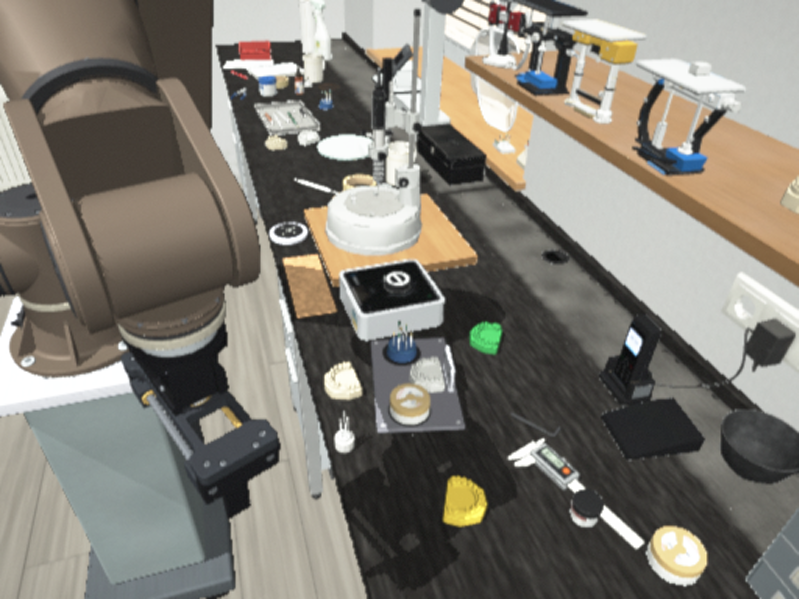

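The top view shows the rack at about (487,295), with the blue bur holder left at (452,294), the jar right at (523,306) and the white cast at (491,278). The mat is at (311,362) and the plate at (195,369). I'll enlarge both areas next.

Run:
```python
from h import *
snap('top','t1.png',(265,150,365,250),6);snap('top','t2.png',(95,205,255,260),5)
snap('side','s1.png',(195,200,315,290),6)
```

```text
(no output)
```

View pics/t1.png

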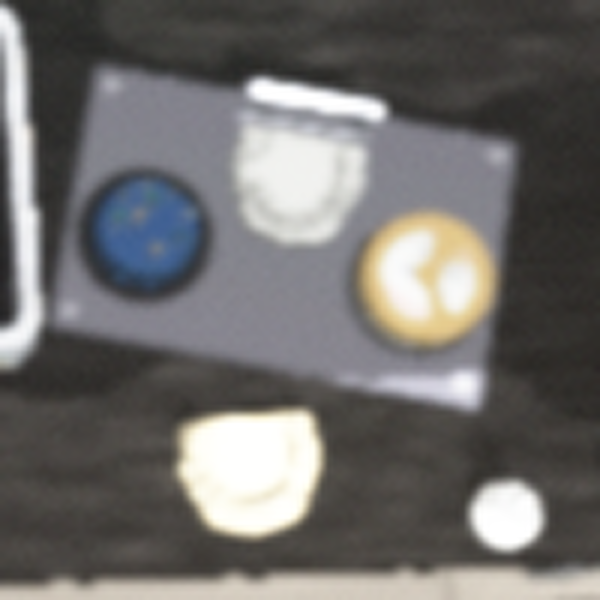

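View pics/t2.png

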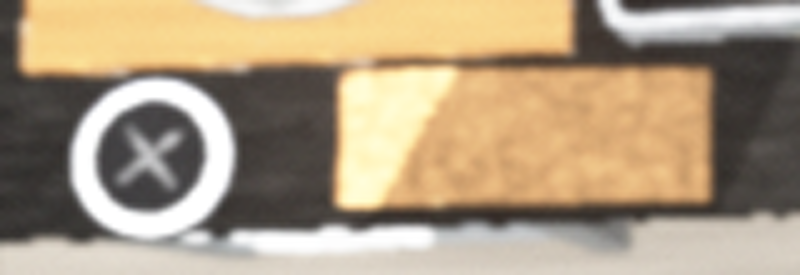

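View pics/s1.png

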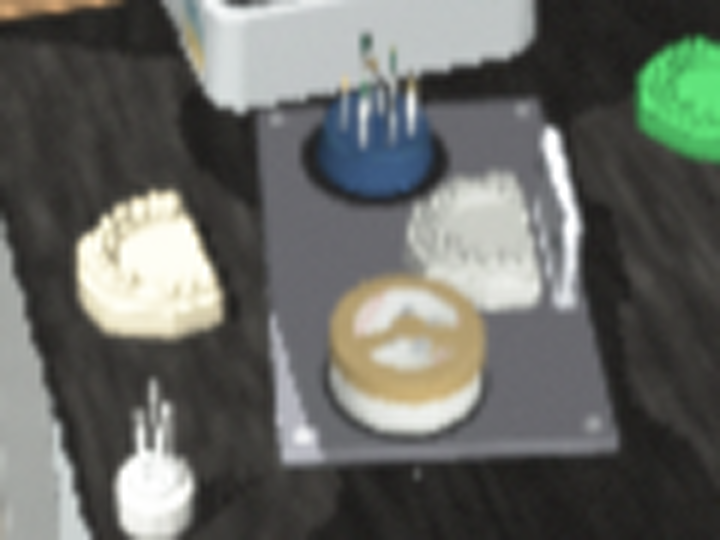

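The crops give these positions:
- **Rack corners (t1):** (97,65), (518,140), (480,410) and (52,328).
- **Bur holder:** about (148,230).
- **Jar lid:** (428,278).
- **Cast:** (300,180), with its flat heel towards the back stop.
- **Plate cross (t2):** (149,156).
- **Mat corners (t2):** (338,68), (713,66), (711,205) and (334,209).

```bash
cat >> h.py <<'E'
def c1(X,Y,z,n='top',o=(265,150),s=6): return w(n,o[0]+(X+.5)/s-.5,o[1]+(Y+.5)/s-.5,z)
E
python3 - <<'E'
from h import *
np.set_printoptions(precision=1,suppress=True)
R=[c1(*p,8)[:2] for p in((97,65),(518,140),(480,410),(52,328))]
print('rack',*R)
# fit: local corners x back
L=np.array([(85,110),(85,-110),(-55,-110),(-55,110)],float);R=np.array(R)
A=L-L.mean(0);B=R-R.mean(0);th=np.arctan2((A[:,0]*B[:,1]-A[:,1]*B[:,0]).sum(),(A*B).sum())
r=np.array([[np.cos(th),-np.sin(th)],[np.sin(th),np.cos(th)]]);t=R.mean(0)-r@L.mean(0)
print('yaw',np.degrees(th),'origin',t,'resid',*(R-(L@r.T+t)))
for n,l in dict(bur=(0,70),jar=(0,-70),cast=(35,0)).items(): print(n,'expected',r@np.array(l)+t)
print('bur meas',c1(148,230,30),'jar',c1(428,278,37),'cast',c1(300,182,30))
print('bur side',c1(375,125,30,'side',(195,200)),'jar side',c1(408,335,37,'side',(195,200)))
print('cast heel L/R',c1(240,130,22),c1(362,150,22),'tip',c1(295,243,22))
print('side heel',c1(527,205,24,'side',(195,200)),c1(540,300,24,'side',(195,200)),'tip',c1(410,235,24,'side',(195,200)))
M=[c1(*p,4,o=(95,205),s=5)[:2] for p in((338,68),(713,66),(711,205),(334,209))];print('mat',*M,np.mean(M,0))
print('plate',c1(149,156,12,o=(95,205),s=5),c1(153,158,12,o=(95,205),s=5))
print('tan',c1(250,470,15),'pin',c1(507,515,40))
E
```

```text
rack [ 646.7 -209.2] [ 599.5 -422.7] [ 461.5 -392. ] [ 510.3 -180. ]
yaw -12.599230546947942 origin [ 539.9 -297.7] resid [-0.1 -0.3] [0.7 0.9] [-0.7  1.1] [ 0.1 -1.6]
bur expected [ 555.2 -229.4]
jar expected [ 524.6 -366. ]
cast expected [ 574.  -305.4]
bur meas [ 554.5 -228.8   30. ] jar [ 524.1 -365.    37. ] cast [ 576.4 -306.2   30. ]
bur side [ 554.3 -230.6   30. ] jar side [ 523.3 -368.4   37. ]
cast heel L/R [ 606.2 -278.9   22. ] [ 593.7 -339.9   22. ] tip [ 547.  -302.9   22. ]
side heel [ 605.4 -295.2   24. ] [ 589.  -352.6   24. ] tip [ 548.4 -299.2   24. ]
mat [480.  155.6] [473.5 -70. ] [390.6 -66.7] [395.9 156.8] [435.   43.9]
plate [430.3 264.8  12. ] [429.  262.4  12. ]
tan [ 434.8 -274.3   15. ] pin [ 406.3 -393.5   40. ]
```

Emit:
servo_tool --targets '[{"grip":0.095,"dx":0.027,"dy":0.03,"turn":5.5},{"grip":0.095,"dx":0.027,"dy":0.03,"turn":5.5},{"grip":0.095,"dx":0.027,"dy":0.03,"turn":5.5},{"grip":0.095,"dx":0.027,"dy":0.03,"turn":5.5},{"grip":0.095,"dx":0.027,"dy":0.03,"turn":5.5},{"grip":0.095,"dx":0.027,"dy":0.03,"turn":5.5},{"grip":0.095,"dx":0.027,"dy":0.03,"turn":5.5},{"grip":0.095,"dx":0.027,"dy":0.03,"turn":5.5},{"grip":0.095,"dx":0.027,"dy":0.03,"turn":5.5},{"grip":0.095,"dx":0.027,"dy":0.03,"turn":5.5}]'

```text
invalid input
```

Emit:
servo_tool --targets '[{"grip":0.095,"dx":0.027,"dy":0.03,"dz":0.0,"turn":5.5},{"grip":0.095,"dx":0.027,"dy":0.03,"dz":0.0,"turn":5.5}]' --squeeze 15

```text
t: 0.45
eef_pos: [292.1, -517.4, 214.2]
orientation: [[0.834, 0.552, -0.0], [0.552, -0.834, 0.0], [0.0, -0.0, -1.0]]
wrist_force: [0.7, -0.7, 0.1]
width: 94.6
grip_force: 0.0
```

Emit:
servo_tool --targets '[{"grip":0.095,"dx":0.033,"dy":0.036,"dz":0.0,"turn":5.5},{"grip":0.095,"dx":0.033,"dy":0.036,"dz":0.0,"turn":5.5},{"grip":0.095,"dx":0.033,"dy":0.036,"dz":0.0,"turn":5.5},{"grip":0.095,"dx":0.033,"dy":0.036,"dz":0.0,"turn":5.5},{"grip":0.095,"dx":0.033,"dy":0.036,"dz":0.0,"turn":5.5},{"grip":0.095,"dx":0.033,"dy":0.036,"dz":0.0,"turn":5.5},{"grip":0.095,"dx":0.033,"dy":0.036,"dz":0.0,"turn":5.5},{"grip":0.095,"dx":0.033,"dy":0.036,"dz":0.0,"turn":5.5},{"grip":0.095,"dx":0.0,"dy":0.0,"dz":-0.03,"turn":0.0},{"grip":0.095,"dx":0.0,"dy":0.0,"dz":-0.03,"turn":0.0}]' --squeeze 15

```text
t: 1.45
eef_pos: [557.2, -228.4, 154.3]
orientation: [[0.215, 0.977, 0.002], [0.977, -0.215, -0.001], [-0.0, 0.002, -1.0]]
wrist_force: [0.1, -0.6, -0.8]
width: 95.2
grip_force: 0.0
```

Emit:
servo_tool --targets '[{"grip":0.095,"dx":-0.002,"dy":-0.001,"dz":-0.03,"turn":0.0},{"grip":0.095,"dx":0.0,"dy":0.0,"dz":-0.03,"turn":0.0},{"grip":0.095,"dx":0.0,"dy":0.0,"dz":-0.03,"turn":0.0},{"grip":0.095,"dx":0.0,"dy":0.0,"dz":-0.02,"turn":0.0}]' --squeeze 15

```text
t: 1.85
eef_pos: [553.5, -230.6, 42.6]
orientation: [[0.218, 0.976, -0.002], [0.976, -0.218, 0.001], [0.001, -0.002, -1.0]]
wrist_force: [-0.4, 0.4, 0.2]
width: 95.2
grip_force: 0.0
```

Run:
```python
from h import *
snap('side','s2.png',(195,180,315,270),6); print(bot.sense()['eef_pos'])
```

```text
[ 552.53422369 -230.07831162   40.2379284 ]
```

View pics/s2.png

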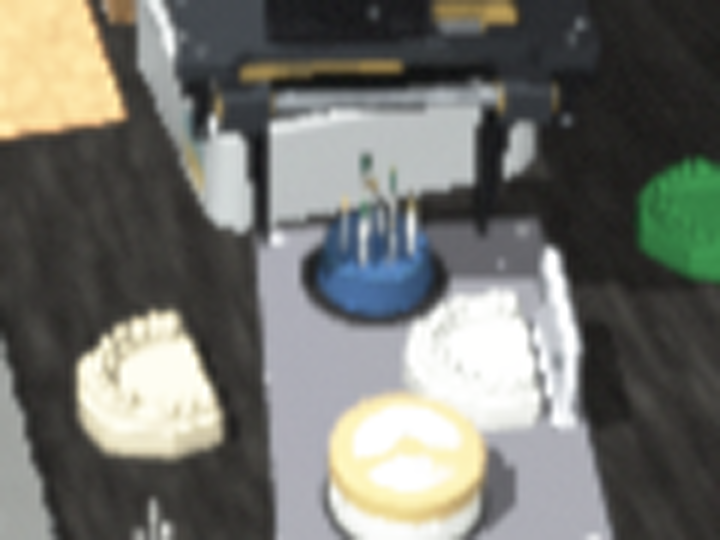

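The fingers straddle the bur holder, at (262,190) and (488,170), and the casts are clear. I'll lower and close.

Emit:
servo_tool --targets '[{"grip":0.095,"dx":0.002,"dy":0.001,"dz":-0.015,"turn":0.0},{"grip":0.095,"dx":0.0,"dy":0.0,"dz":-0.013,"turn":0.0},{"grip":0.04,"dx":0.0,"dy":0.0,"dz":0.0,"turn":0.0},{"grip":0.04,"dx":0.0,"dy":0.0,"dz":0.0,"turn":0.0},{"grip":0.04,"dx":0.0,"dy":0.0,"dz":0.0,"turn":0.0},{"grip":0.04,"dx":0.0,"dy":0.0,"dz":0.0,"turn":0.0},{"grip":0.04,"dx":0.0,"dy":0.0,"dz":0.0,"turn":0.0},{"grip":0.04,"dx":0.0,"dy":0.0,"dz":0.0,"turn":0.0},{"grip":0.04,"dx":0.0,"dy":0.0,"dz":0.0,"turn":0.0},{"grip":0.04,"dx":0.0,"dy":0.0,"dz":0.0,"turn":0.0}]' --squeeze 15

```text
t: 2.9
eef_pos: [556.2, -230.0, 17.0]
orientation: [[0.218, 0.976, 0.001], [0.976, -0.218, -0.0], [-0.0, 0.001, -1.0]]
wrist_force: [-0.7, 1.0, 5.7]
width: 53.6
grip_force: 15.0
```

Emit:
servo_tool --targets '[{"grip":0.04,"dx":0.0,"dy":0.0,"dz":0.01,"turn":0.0},{"grip":0.04,"dx":0.0,"dy":0.0,"dz":0.02,"turn":0.0},{"grip":0.04,"dx":0.0,"dy":0.0,"dz":0.03,"turn":0.0},{"grip":0.04,"dx":0.0,"dy":0.0,"dz":0.03,"turn":0.0},{"grip":0.04,"dx":0.0,"dy":0.0,"dz":0.03,"turn":0.0},{"grip":0.04,"dx":0.0,"dy":0.0,"dz":0.03,"turn":0.0},{"grip":0.04,"dx":0.0,"dy":0.0,"dz":0.02,"turn":0.0},{"grip":0.04,"dx":0.0,"dy":0.0,"dz":0.0,"turn":0.0}]' --squeeze 20

```text
t: 3.7
eef_pos: [556.9, -230.3, 189.7]
orientation: [[0.218, 0.976, 0.004], [0.976, -0.218, -0.002], [-0.001, 0.005, -1.0]]
wrist_force: [0.7, -0.0, -1.3]
width: 53.5
grip_force: 20.0
```

Emit:
servo_tool --targets '[{"grip":0.04,"dx":-0.015,"dy":0.02,"dz":0.0,"turn":-7.74},{"grip":0.04,"dx":-0.02,"dy":0.034,"dz":0.0,"turn":-7.74},{"grip":0.04,"dx":-0.02,"dy":0.035,"dz":0.0,"turn":-7.74},{"grip":0.04,"dx":-0.02,"dy":0.035,"dz":0.0,"turn":-7.74},{"grip":0.04,"dx":-0.02,"dy":0.035,"dz":0.0,"turn":-7.74},{"grip":0.04,"dx":-0.01,"dy":0.035,"dz":0.0,"turn":-7.74},{"grip":0.04,"dx":-0.01,"dy":0.035,"dz":0.0,"turn":-7.74},{"grip":0.04,"dx":-0.01,"dy":0.035,"dz":0.0,"turn":-7.74},{"grip":0.04,"dx":0.0,"dy":0.035,"dz":0.0,"turn":-7.74},{"grip":0.04,"dx":0.0,"dy":0.028,"dz":0.0,"turn":-7.74}]' --squeeze 20

```text
t: 4.7
eef_pos: [430.1, 98.7, 185.9]
orientation: [[1.0, -0.005, -0.001], [-0.005, -1.0, -0.0], [-0.001, 0.0, -1.0]]
wrist_force: [0.2, 0.4, -0.8]
width: 53.2
grip_force: 20.0
```

Emit:
servo_tool --targets '[{"grip":0.04,"dx":0.0,"dy":0.0,"dz":0.0,"turn":0.0},{"grip":0.04,"dx":0.0,"dy":0.0,"dz":0.0,"turn":0.0}]' --squeeze 20

```text
t: 4.9
eef_pos: [430.5, 97.4, 185.9]
orientation: [[1.0, 0.003, -0.002], [0.003, -1.0, -0.0], [-0.002, 0.0, -1.0]]
wrist_force: [0.1, -0.5, -1.2]
width: 53.2
grip_force: 20.0
```

Emit:
servo_tool --targets '[{"grip":0.04,"dx":0.0,"dy":0.0,"dz":-0.02,"turn":0.0},{"grip":0.04,"dx":0.0,"dy":0.0,"dz":-0.035,"turn":0.0},{"grip":0.04,"dx":0.0,"dy":0.0,"dz":-0.035,"turn":0.0},{"grip":0.04,"dx":0.0,"dy":0.0,"dz":-0.03,"turn":0.0},{"grip":0.04,"dx":0.0,"dy":0.0,"dz":-0.025,"turn":0.0},{"grip":0.04,"dx":0.0,"dy":0.0,"dz":-0.015,"turn":0.0},{"grip":0.04,"dx":0.0,"dy":0.0,"dz":-0.005,"turn":0.0},{"grip":0.04,"dx":0.0,"dy":0.0,"dz":0.0,"turn":0.0},{"grip":0.04,"dx":0.0,"dy":0.0,"dz":0.0,"turn":0.0}]' --squeeze 20

```text
t: 5.8
eef_pos: [431.4, 96.7, 22.2]
orientation: [[1.0, -0.0, 0.001], [-0.0, -1.0, -0.0], [0.001, 0.0, -1.0]]
wrist_force: [-0.3, 0.3, -1.2]
width: 53.2
grip_force: 20.0
```

Emit:
servo_tool --targets '[{"grip":0.04,"dx":0.0,"dy":0.0,"dz":-0.002,"turn":0.0},{"grip":0.04,"dx":0.0,"dy":0.0,"dz":-0.002,"turn":0.0},{"grip":0.04,"dx":0.0,"dy":0.0,"dz":0.0,"turn":0.0}]' --squeeze 20

```text
t: 6.1
eef_pos: [431.2, 97.1, 17.8]
orientation: [[1.0, 0.0, 0.0], [0.0, -1.0, -0.0], [0.0, 0.0, -1.0]]
wrist_force: [0.6, 0.6, -1.4]
width: 53.1
grip_force: 20.0
```

Emit:
servo_tool --targets '[{"grip":0.04,"dx":0.0,"dy":0.0,"dz":-0.002,"turn":0.0},{"grip":0.04,"dx":0.0,"dy":0.0,"dz":-0.002,"turn":0.0},{"grip":0.04,"dx":0.0,"dy":0.0,"dz":0.0,"turn":0.0}]' --squeeze 20

```text
t: 6.4
eef_pos: [431.0, 97.1, 13.4]
orientation: [[1.0, -0.0, -0.0], [-0.0, -1.0, -0.0], [-0.0, 0.0, -1.0]]
wrist_force: [-0.2, -0.2, -1.3]
width: 53.5
grip_force: 20.0
```

Emit:
servo_tool --targets '[{"grip":0.04,"dx":0.0,"dy":0.0,"dz":-0.0015,"turn":0.0},{"grip":0.04,"dx":0.0,"dy":0.0,"dz":-0.0015,"turn":0.0},{"grip":0.04,"dx":0.0,"dy":0.0,"dz":0.0,"turn":0.0}]' --squeeze 20

```text
t: 6.7
eef_pos: [431.6, 97.1, 11.6]
orientation: [[1.0, 0.0, 0.002], [0.0, -1.0, 0.0], [0.002, -0.0, -1.0]]
wrist_force: [-2.3, -1.2, 18.2]
width: 53.4
grip_force: 20.0
```

Emit:
servo_tool --targets '[{"grip":0.04,"dx":0.0,"dy":0.0,"dz":0.001,"turn":0.0},{"grip":0.085,"dx":0.0,"dy":0.0,"dz":0.0,"turn":0.0},{"grip":0.085,"dx":0.0,"dy":0.0,"dz":0.0,"turn":0.0},{"grip":0.085,"dx":0.0,"dy":0.0,"dz":0.0,"turn":0.0},{"grip":0.085,"dx":0.0,"dy":0.0,"dz":0.0,"turn":0.0},{"grip":0.085,"dx":0.0,"dy":0.0,"dz":0.0,"turn":0.0}]' --squeeze 20

```text
t: 7.3
eef_pos: [431.1, 97.1, 11.6]
orientation: [[1.0, -0.0, -0.0], [-0.0, -1.0, -0.0], [-0.0, 0.0, -1.0]]
wrist_force: [0.8, -0.2, 0.7]
width: 83.8
grip_force: 0.0
```

Emit:
servo_tool --targets '[{"grip":0.095,"dx":0.0,"dy":0.0,"dz":0.02,"turn":0.0},{"grip":0.095,"dx":0.0,"dy":0.0,"dz":0.04,"turn":0.0},{"grip":0.095,"dx":0.0,"dy":0.0,"dz":0.04,"turn":0.0},{"grip":0.095,"dx":0.0,"dy":0.0,"dz":0.04,"turn":0.0},{"grip":0.095,"dx":0.0,"dy":0.0,"dz":0.035,"turn":0.0}]' --squeeze 20

```text
t: 7.8
eef_pos: [430.9, 97.1, 188.7]
orientation: [[1.0, -0.0, 0.001], [-0.0, -1.0, -0.0], [0.001, 0.0, -1.0]]
wrist_force: [0.6, -0.0, -0.0]
width: 94.8
grip_force: 0.0
```

Emit:
servo_tool --targets '[{"grip":0.095,"dx":0.0,"dy":-0.04,"dz":0.0,"turn":7.74},{"grip":0.095,"dx":0.0,"dy":-0.04,"dz":0.0,"turn":7.74},{"grip":0.095,"dx":0.0,"dy":-0.04,"dz":0.0,"turn":7.74},{"grip":0.095,"dx":0.01,"dy":-0.04,"dz":0.0,"turn":7.74},{"grip":0.095,"dx":0.01,"dy":-0.04,"dz":0.0,"turn":7.74},{"grip":0.095,"dx":0.01,"dy":-0.04,"dz":0.0,"turn":7.74},{"grip":0.095,"dx":0.015,"dy":-0.04,"dz":0.0,"turn":7.74},{"grip":0.095,"dx":0.015,"dy":-0.04,"dz":0.0,"turn":7.74},{"grip":0.095,"dx":0.015,"dy":-0.04,"dz":0.0,"turn":7.74},{"grip":0.095,"dx":0.018,"dy":-0.04,"dz":0.0,"turn":7.74}]' --squeeze 15

```text
t: 8.8
eef_pos: [524.3, -300.4, 186.5]
orientation: [[0.227, 0.974, -0.0], [0.974, -0.227, 0.0], [0.0, -0.0, -1.0]]
wrist_force: [0.9, 0.3, 0.1]
width: 95.0
grip_force: 0.0
```

Emit:
servo_tool --targets '[{"grip":0.095,"dx":0.0,"dy":-0.035,"dz":-0.01,"turn":0.0},{"grip":0.095,"dx":0.0,"dy":-0.028,"dz":-0.03,"turn":0.0},{"grip":0.095,"dx":0.0,"dy":0.0,"dz":-0.03,"turn":0.0},{"grip":0.095,"dx":0.0,"dy":0.0,"dz":-0.025,"turn":0.0},{"grip":0.095,"dx":0.0,"dy":0.0,"dz":0.0,"turn":0.0},{"grip":0.095,"dx":0.0,"dy":0.0,"dz":0.0,"turn":0.0}]' --squeeze 15

```text
t: 9.4
eef_pos: [524.4, -361.7, 92.0]
orientation: [[0.232, 0.973, -0.0], [0.973, -0.232, 0.0], [0.0, -0.0, -1.0]]
wrist_force: [0.5, 0.5, 0.5]
width: 95.0
grip_force: 0.0
```

Emit:
servo_tool --targets '[{"grip":0.095,"dx":0.0,"dy":-0.004,"dz":-0.02,"turn":0.8},{"grip":0.095,"dx":0.0,"dy":0.0,"dz":-0.02,"turn":0.0},{"grip":0.095,"dx":0.0,"dy":0.0,"dz":-0.02,"turn":0.0},{"grip":0.095,"dx":0.0,"dy":0.0,"dz":-0.015,"turn":0.0},{"grip":0.095,"dx":0.0,"dy":0.0,"dz":0.0,"turn":0.0},{"grip":0.095,"dx":0.0,"dy":0.0,"dz":0.0,"turn":0.0}]' --squeeze 15

```text
t: 10.0
eef_pos: [524.8, -366.0, 17.7]
orientation: [[0.218, 0.976, 0.001], [0.976, -0.218, -0.001], [-0.001, 0.001, -1.0]]
wrist_force: [0.1, -0.6, 0.0]
width: 94.8
grip_force: 0.0
```

Emit:
servo_tool --targets '[{"grip":0.05,"dx":0.0,"dy":0.0,"dz":0.0,"turn":0.0},{"grip":0.05,"dx":0.0,"dy":0.0,"dz":0.0,"turn":0.0},{"grip":0.05,"dx":0.0,"dy":0.0,"dz":0.0,"turn":0.0},{"grip":0.05,"dx":0.0,"dy":0.0,"dz":0.0,"turn":0.0},{"grip":0.05,"dx":0.0,"dy":0.0,"dz":0.0,"turn":0.0},{"grip":0.05,"dx":0.0,"dy":0.0,"dz":0.0,"turn":0.0},{"grip":0.05,"dx":0.0,"dy":0.0,"dz":0.0,"turn":0.0}]' --squeeze 15

```text
t: 10.7
eef_pos: [524.4, -365.8, 16.9]
orientation: [[0.218, 0.976, 0.0], [0.976, -0.218, -0.0], [-0.0, 0.0, -1.0]]
wrist_force: [-0.9, 0.8, 4.5]
width: 64.6
grip_force: 15.0
```

Emit:
servo_tool --targets '[{"grip":0.05,"dx":0.0,"dy":0.0,"dz":0.01,"turn":0.0},{"grip":0.05,"dx":0.0,"dy":0.0,"dz":0.02,"turn":0.0},{"grip":0.05,"dx":0.0,"dy":0.0,"dz":0.03,"turn":0.0},{"grip":0.05,"dx":0.0,"dy":0.0,"dz":0.03,"turn":0.0},{"grip":0.05,"dx":0.0,"dy":0.0,"dz":0.03,"turn":0.0},{"grip":0.05,"dx":0.0,"dy":0.0,"dz":0.03,"turn":0.0},{"grip":0.05,"dx":0.0,"dy":0.0,"dz":0.02,"turn":0.0},{"grip":0.05,"dx":0.0,"dy":0.0,"dz":0.0,"turn":0.0}]' --squeeze 20

```text
t: 11.5
eef_pos: [525.0, -366.3, 190.0]
orientation: [[0.218, 0.976, 0.004], [0.976, -0.218, -0.003], [-0.002, 0.004, -1.0]]
wrist_force: [-0.6, -0.2, -0.1]
width: 64.2
grip_force: 20.0
```

Emit:
servo_tool --targets '[{"grip":0.05,"dx":-0.01,"dy":0.02,"dz":0.0,"turn":-7.74},{"grip":0.05,"dx":-0.013,"dy":0.035,"dz":0.0,"turn":-7.74},{"grip":0.05,"dx":-0.01,"dy":0.04,"dz":0.0,"turn":-7.74},{"grip":0.05,"dx":-0.01,"dy":0.04,"dz":0.0,"turn":-7.74},{"grip":0.05,"dx":-0.01,"dy":0.04,"dz":0.0,"turn":-7.74},{"grip":0.05,"dx":-0.01,"dy":0.04,"dz":0.0,"turn":-7.74},{"grip":0.05,"dx":-0.01,"dy":0.04,"dz":0.0,"turn":-7.74},{"grip":0.05,"dx":-0.01,"dy":0.04,"dz":0.0,"turn":-7.74},{"grip":0.05,"dx":-0.01,"dy":0.035,"dz":0.0,"turn":-7.74},{"grip":0.05,"dx":0.0,"dy":0.023,"dz":0.0,"turn":-7.74}]' --squeeze 20

```text
t: 12.5
eef_pos: [429.3, -10.7, 186.0]
orientation: [[1.0, -0.005, -0.002], [-0.005, -1.0, 0.0], [-0.002, -0.0, -1.0]]
wrist_force: [0.4, 0.7, 0.2]
width: 64.4
grip_force: 20.0
```

Emit:
servo_tool --targets '[{"grip":0.05,"dx":0.0,"dy":0.0,"dz":0.0,"turn":0.0},{"grip":0.05,"dx":0.0,"dy":0.0,"dz":0.0,"turn":0.0}]' --squeeze 20

```text
t: 12.7
eef_pos: [431.1, -12.6, 186.2]
orientation: [[1.0, 0.004, -0.001], [0.004, -1.0, -0.0], [-0.001, 0.0, -1.0]]
wrist_force: [-0.0, -0.4, -0.1]
width: 64.3
grip_force: 20.0
```

Emit:
servo_tool --targets '[{"grip":0.05,"dx":0.0,"dy":0.0,"dz":-0.02,"turn":0.0},{"grip":0.05,"dx":0.0,"dy":0.0,"dz":-0.035,"turn":0.0},{"grip":0.05,"dx":0.0,"dy":0.0,"dz":-0.035,"turn":0.0},{"grip":0.05,"dx":0.0,"dy":0.0,"dz":-0.03,"turn":0.0},{"grip":0.05,"dx":0.0,"dy":0.0,"dz":-0.025,"turn":0.0},{"grip":0.05,"dx":0.0,"dy":0.0,"dz":-0.015,"turn":0.0},{"grip":0.05,"dx":0.0,"dy":0.0,"dz":-0.008,"turn":0.0},{"grip":0.05,"dx":0.0,"dy":0.0,"dz":0.0,"turn":0.0},{"grip":0.05,"dx":0.0,"dy":0.0,"dz":0.0,"turn":0.0}]' --squeeze 20

```text
t: 13.6
eef_pos: [431.5, -13.2, 19.0]
orientation: [[1.0, -0.0, 0.0], [-0.0, -1.0, -0.0], [0.0, 0.0, -1.0]]
wrist_force: [-0.3, -0.0, -1.1]
width: 64.3
grip_force: 20.0
```

Emit:
servo_tool --targets '[{"grip":0.05,"dx":0.0,"dy":0.0,"dz":-0.002,"turn":0.0},{"grip":0.05,"dx":0.0,"dy":0.0,"dz":-0.002,"turn":0.0},{"grip":0.05,"dx":0.0,"dy":0.0,"dz":0.0,"turn":0.0}]' --squeeze 20

```text
t: 13.9
eef_pos: [431.4, -12.7, 14.9]
orientation: [[1.0, -0.0, 0.001], [-0.0, -1.0, -0.0], [0.001, 0.0, -1.0]]
wrist_force: [0.3, -0.2, -0.6]
width: 64.5
grip_force: 20.0
```

Emit:
servo_tool --targets '[{"grip":0.05,"dx":0.0,"dy":0.0,"dz":-0.0015,"turn":0.0},{"grip":0.05,"dx":0.0,"dy":0.0,"dz":-0.0015,"turn":0.0},{"grip":0.05,"dx":0.0,"dy":0.0,"dz":0.0,"turn":0.0}]' --squeeze 20

```text
t: 14.2
eef_pos: [431.6, -12.7, 12.1]
orientation: [[1.0, -0.0, 0.001], [-0.0, -1.0, -0.0], [0.001, 0.0, -1.0]]
wrist_force: [-0.8, 0.5, 9.7]
width: 63.7
grip_force: 20.0
```

Emit:
servo_tool --targets '[{"grip":0.09,"dx":0.0,"dy":0.0,"dz":0.0005,"turn":0.0},{"grip":0.09,"dx":0.0,"dy":0.0,"dz":0.0,"turn":0.0},{"grip":0.09,"dx":0.0,"dy":0.0,"dz":0.0,"turn":0.0},{"grip":0.09,"dx":0.0,"dy":0.0,"dz":0.0,"turn":0.0},{"grip":0.09,"dx":0.0,"dy":0.0,"dz":0.0,"turn":0.0},{"grip":0.09,"dx":0.0,"dy":0.0,"dz":0.02,"turn":0.0},{"grip":0.09,"dx":0.0,"dy":0.0,"dz":0.04,"turn":0.0},{"grip":0.09,"dx":0.0,"dy":0.0,"dz":0.04,"turn":0.0},{"grip":0.09,"dx":0.0,"dy":0.0,"dz":0.04,"turn":0.0},{"grip":0.09,"dx":0.0,"dy":0.0,"dz":0.035,"turn":0.0}]' --squeeze 20

```text
t: 15.2
eef_pos: [431.1, -12.7, 189.2]
orientation: [[1.0, -0.0, 0.001], [-0.0, -1.0, -0.0], [0.001, 0.0, -1.0]]
wrist_force: [1.0, 0.3, -0.8]
width: 90.0
grip_force: 0.0
```

Emit:
servo_tool --targets '[{"grip":0.085,"dx":0.01,"dy":-0.03,"dz":0.0,"turn":-2.0},{"grip":0.085,"dx":0.015,"dy":-0.03,"dz":0.0,"turn":-2.0},{"grip":0.085,"dx":0.015,"dy":-0.03,"dz":0.0,"turn":-2.0},{"grip":0.085,"dx":0.015,"dy":-0.03,"dz":0.0,"turn":-2.0},{"grip":0.085,"dx":0.015,"dy":-0.03,"dz":0.0,"turn":-2.0},{"grip":0.085,"dx":0.015,"dy":-0.03,"dz":0.0,"turn":-2.0},{"grip":0.085,"dx":0.018,"dy":-0.03,"dz":0.0,"turn":-0.6},{"grip":0.085,"dx":0.018,"dy":-0.03,"dz":0.0,"turn":0.0},{"grip":0.085,"dx":0.018,"dy":-0.03,"dz":0.0,"turn":0.0},{"grip":0.085,"dx":0.018,"dy":-0.026,"dz":0.0,"turn":0.0}]' --squeeze 20

```text
t: 16.2
eef_pos: [588.7, -310.2, 186.8]
orientation: [[0.976, -0.219, -0.0], [-0.219, -0.976, 0.0], [-0.001, -0.0, -1.0]]
wrist_force: [-0.6, 0.3, 0.3]
width: 84.7
grip_force: 0.0
```

Emit:
servo_tool --targets '[{"grip":0.085,"dx":0.0,"dy":0.0,"dz":-0.03,"turn":0.0},{"grip":0.085,"dx":0.0,"dy":0.0,"dz":-0.03,"turn":0.0},{"grip":0.085,"dx":0.0,"dy":0.0,"dz":-0.03,"turn":0.0},{"grip":0.085,"dx":0.0,"dy":0.0,"dz":-0.02,"turn":0.0},{"grip":0.085,"dx":0.0,"dy":0.0,"dz":0.0,"turn":0.0},{"grip":0.085,"dx":0.0,"dy":0.0,"dz":0.0,"turn":0.0}]' --squeeze 20

```text
t: 16.8
eef_pos: [588.4, -308.8, 77.4]
orientation: [[0.976, -0.218, -0.0], [-0.218, -0.976, 0.0], [-0.0, 0.0, -1.0]]
wrist_force: [-0.4, -0.3, 0.3]
width: 85.0
grip_force: 0.0
```

Run:
```python
from h import *
snap('side','s3.png',(185,150,325,270),5)
```

```text
(no output)
```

View pics/s3.png

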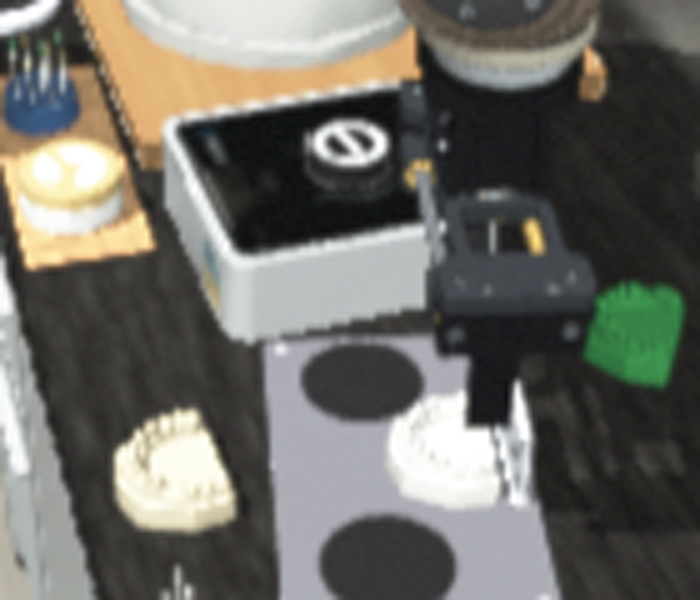

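Both things stand on the mat, the bur holder at (40,90) and the jar at (72,190). The fingers are over the cast's heel, which faces the stop plate, so I'll descend and grip.

Emit:
servo_tool --targets '[{"grip":0.085,"dx":0.0,"dy":0.0,"dz":-0.02,"turn":0.0},{"grip":0.085,"dx":0.0,"dy":0.0,"dz":-0.02,"turn":0.0},{"grip":0.085,"dx":0.0,"dy":0.0,"dz":-0.014,"turn":0.0},{"grip":0.085,"dx":0.0,"dy":0.0,"dz":-0.007,"turn":0.0},{"grip":0.085,"dx":0.0,"dy":0.0,"dz":0.0,"turn":0.0},{"grip":0.085,"dx":0.0,"dy":0.0,"dz":0.0,"turn":0.0}]' --squeeze 20

```text
t: 17.45
eef_pos: [588.7, -309.0, 17.0]
orientation: [[0.976, -0.218, 0.001], [-0.218, -0.976, -0.001], [0.001, 0.0, -1.0]]
wrist_force: [-0.6, -0.2, 0.4]
width: 84.8
grip_force: 0.0
```

Emit:
servo_tool --targets '[{"grip":0.05,"dx":0.0,"dy":0.0,"dz":0.0,"turn":0.0},{"grip":0.05,"dx":0.0,"dy":0.0,"dz":0.0,"turn":0.0},{"grip":0.05,"dx":0.0,"dy":0.0,"dz":0.0,"turn":0.0},{"grip":0.05,"dx":0.0,"dy":0.0,"dz":0.0,"turn":0.0},{"grip":0.05,"dx":0.0,"dy":0.0,"dz":0.0,"turn":0.0},{"grip":0.05,"dx":0.0,"dy":0.0,"dz":0.0,"turn":0.0}]' --squeeze 20

```text
t: 18.05
eef_pos: [588.4, -308.7, 16.5]
orientation: [[0.976, -0.218, 0.0], [-0.218, -0.976, -0.0], [0.0, 0.0, -1.0]]
wrist_force: [0.2, 1.4, 4.8]
width: 62.4
grip_force: 20.1
```

Emit:
servo_tool --targets '[{"grip":0.05,"dx":0.0,"dy":0.0,"dz":0.005,"turn":0.0},{"grip":0.05,"dx":0.0,"dy":0.0,"dz":0.01,"turn":0.0},{"grip":0.05,"dx":0.0,"dy":0.0,"dz":0.02,"turn":0.0},{"grip":0.05,"dx":0.0,"dy":0.0,"dz":0.02,"turn":0.0},{"grip":0.05,"dx":0.0,"dy":0.0,"dz":0.02,"turn":0.0},{"grip":0.05,"dx":0.0,"dy":0.0,"dz":0.01,"turn":0.0},{"grip":0.05,"dx":0.0,"dy":0.0,"dz":0.0,"turn":0.0}]' --squeeze 25

```text
t: 18.75
eef_pos: [588.7, -309.1, 102.8]
orientation: [[0.976, -0.218, 0.002], [-0.218, -0.976, -0.002], [0.002, 0.001, -1.0]]
wrist_force: [0.2, -0.2, -2.1]
width: 62.1
grip_force: 24.7
```

Run:
```python
from h import *
snap('side','s4.png',(205,140,315,240),6)
```

```text
(no output)
```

View pics/s4.png

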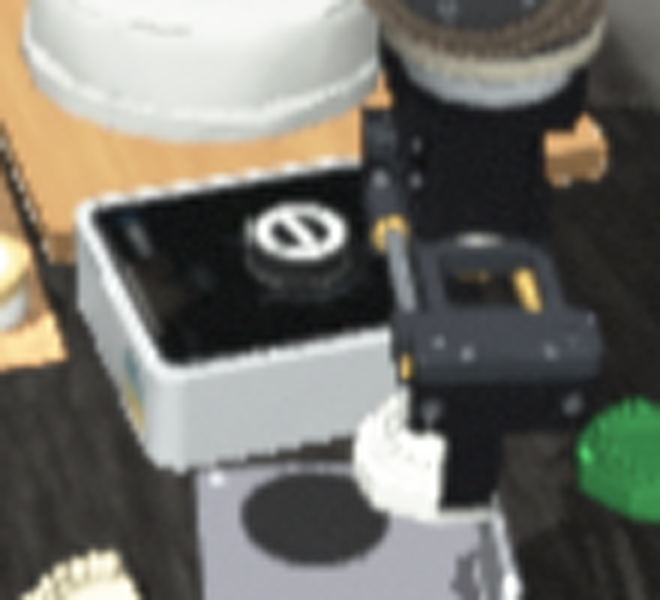

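Emit:
servo_tool --targets '[{"grip":0.05,"dx":0.0,"dy":0.0,"dz":0.03,"turn":0.0},{"grip":0.05,"dx":0.0,"dy":0.0,"dz":0.03,"turn":0.0},{"grip":0.05,"dx":-0.01,"dy":0.01,"dz":0.025,"turn":0.0},{"grip":0.05,"dx":-0.02,"dy":0.03,"dz":0.0,"turn":2.0},{"grip":0.05,"dx":-0.02,"dy":0.035,"dz":0.0,"turn":2.0},{"grip":0.05,"dx":-0.02,"dy":0.035,"dz":0.0,"turn":2.0},{"grip":0.05,"dx":-0.02,"dy":0.035,"dz":0.0,"turn":2.0},{"grip":0.05,"dx":-0.02,"dy":0.035,"dz":0.0,"turn":2.0},{"grip":0.05,"dx":-0.02,"dy":0.035,"dz":0.0,"turn":2.0},{"grip":0.05,"dx":-0.02,"dy":0.035,"dz":0.0,"turn":0.6}]' --squeeze 25

```text
t: 19.8
eef_pos: [436.9, -57.4, 185.3]
orientation: [[1.0, 0.001, -0.002], [0.001, -1.0, 0.0], [-0.002, -0.0, -1.0]]
wrist_force: [0.4, -0.6, -1.6]
width: 62.8
grip_force: 24.7
```

Emit:
servo_tool --targets '[{"grip":0.05,"dx":-0.005,"dy":0.035,"dz":0.0,"turn":0.0},{"grip":0.05,"dx":0.0,"dy":0.035,"dz":0.0,"turn":0.0},{"grip":0.05,"dx":0.0,"dy":0.035,"dz":0.0,"turn":0.0},{"grip":0.05,"dx":0.0,"dy":0.035,"dz":0.0,"turn":0.0},{"grip":0.05,"dx":0.0,"dy":0.035,"dz":0.0,"turn":0.0},{"grip":0.05,"dx":0.0,"dy":0.035,"dz":0.0,"turn":0.0},{"grip":0.05,"dx":0.0,"dy":0.035,"dz":0.0,"turn":0.0},{"grip":0.05,"dx":0.0,"dy":0.03,"dz":0.0,"turn":0.0},{"grip":0.05,"dx":0.0,"dy":0.02,"dz":0.0,"turn":0.0},{"grip":0.05,"dx":0.0,"dy":0.0,"dz":0.0,"turn":0.0}]' --squeeze 25

```text
t: 20.8
eef_pos: [432.8, 238.0, 185.1]
orientation: [[1.0, 0.002, -0.001], [0.002, -1.0, -0.0], [-0.001, 0.0, -1.0]]
wrist_force: [-0.1, -0.5, -0.8]
width: 62.7
grip_force: 24.7
```

Emit:
servo_tool --targets '[{"grip":0.05,"dx":0.006,"dy":0.013,"dz":0.0,"turn":0.0},{"grip":0.05,"dx":0.006,"dy":0.0125,"dz":-0.01,"turn":0.0},{"grip":0.05,"dx":0.0,"dy":0.0,"dz":-0.03,"turn":0.0},{"grip":0.05,"dx":0.0,"dy":0.0,"dz":-0.03,"turn":0.0},{"grip":0.05,"dx":0.0,"dy":0.0,"dz":-0.03,"turn":0.0},{"grip":0.05,"dx":0.0,"dy":0.0,"dz":-0.025,"turn":0.0},{"grip":0.05,"dx":0.0,"dy":0.0,"dz":-0.02,"turn":0.0},{"grip":0.05,"dx":0.0,"dy":0.0,"dz":-0.008,"turn":0.0},{"grip":0.05,"dx":0.0,"dy":0.0,"dz":0.0,"turn":0.0},{"grip":0.05,"dx":0.0,"dy":0.0,"dz":0.0,"turn":0.0}]' --squeeze 25

```text
t: 21.8
eef_pos: [445.7, 261.9, 33.5]
orientation: [[1.0, -0.001, 0.0], [-0.001, -1.0, 0.0], [0.0, -0.0, -1.0]]
wrist_force: [-0.0, 0.6, -2.0]
width: 62.6
grip_force: 24.7
```

Run:
```python
from h import *
snap('side','s5.png',(150,115,240,190),8); print(bot.sense()['eef_pos'])
print(px('side',(429.5,263.5,12)))
```

```text
[445.83186277 261.94849896  33.84917548]
(np.float64(184.4559673423156), np.float64(147.48214500537273))
```

View pics/s5.png

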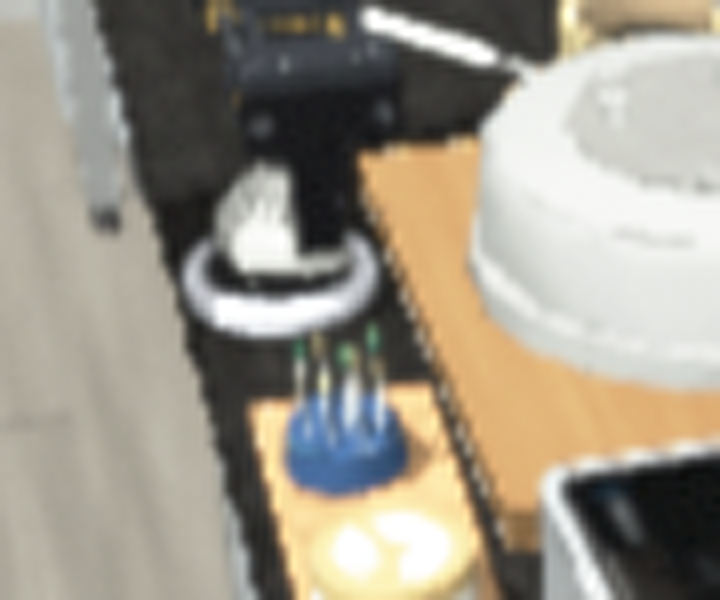

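The cast hangs level over the plate, spanning (215–355, 165–275), with the plate ellipse centred near (281,278). I'll lower it the rest of the way.

Emit:
servo_tool --targets '[{"grip":0.05,"dx":-0.001,"dy":0.0015,"dz":-0.004,"turn":0.0},{"grip":0.05,"dx":0.0,"dy":0.0,"dz":-0.004,"turn":0.0},{"grip":0.05,"dx":0.0,"dy":0.0,"dz":-0.002,"turn":0.0},{"grip":0.05,"dx":0.0,"dy":0.0,"dz":0.0,"turn":0.0}]' --squeeze 25

```text
t: 22.25
eef_pos: [444.2, 263.2, 23.0]
orientation: [[1.0, -0.0, -0.0], [-0.0, -1.0, -0.0], [-0.0, 0.0, -1.0]]
wrist_force: [1.2, 0.3, -1.8]
width: 62.6
grip_force: 24.7
```

Emit:
servo_tool --targets '[{"grip":0.05,"dx":0.0,"dy":0.0,"dz":-0.0015,"turn":0.0},{"grip":0.05,"dx":0.0,"dy":0.0,"dz":0.0,"turn":0.0}]' --squeeze 25

```text
t: 22.45
eef_pos: [444.3, 263.2, 21.6]
orientation: [[1.0, -0.0, -0.0], [-0.0, -1.0, -0.0], [-0.0, 0.0, -1.0]]
wrist_force: [-0.6, -0.2, -2.0]
width: 62.8
grip_force: 24.7
```

Emit:
servo_tool --targets '[{"grip":0.05,"dx":0.0,"dy":0.0,"dz":-0.0015,"turn":0.0},{"grip":0.05,"dx":0.0,"dy":0.0,"dz":0.0,"turn":0.0}]' --squeeze 25

```text
t: 22.65
eef_pos: [444.4, 263.3, 20.5]
orientation: [[1.0, -0.0, 0.0], [-0.0, -1.0, 0.0], [0.0, -0.0, -1.0]]
wrist_force: [-1.3, -1.3, 2.6]
width: 62.6
grip_force: 25.0
```

Emit:
servo_tool --targets '[{"grip":0.05,"dx":0.0,"dy":0.0,"dz":-0.0005,"turn":0.0},{"grip":0.085,"dx":0.0,"dy":0.0,"dz":0.0,"turn":0.0},{"grip":0.085,"dx":0.0,"dy":0.0,"dz":0.0,"turn":0.0},{"grip":0.085,"dx":0.0,"dy":0.0,"dz":0.0,"turn":0.0},{"grip":0.085,"dx":0.0,"dy":0.0,"dz":0.0,"turn":0.0},{"grip":0.085,"dx":0.0,"dy":0.0,"dz":0.02,"turn":0.0},{"grip":0.085,"dx":0.0,"dy":0.0,"dz":0.04,"turn":0.0},{"grip":0.085,"dx":0.0,"dy":0.0,"dz":0.04,"turn":0.0},{"grip":0.085,"dx":0.0,"dy":0.0,"dz":0.04,"turn":0.0},{"grip":0.085,"dx":0.0,"dy":0.0,"dz":0.03,"turn":0.0}]' --squeeze 25

```text
t: 23.65
eef_pos: [444.4, 263.3, 192.1]
orientation: [[1.0, -0.0, 0.002], [-0.0, -1.0, 0.001], [0.002, -0.001, -1.0]]
wrist_force: [0.3, 0.1, -0.1]
width: 85.2
grip_force: 0.0
```

Emit:
servo_tool --targets '[{"grip":0.09,"dx":-0.013,"dy":-0.04,"dz":0.0,"turn":0.0},{"grip":0.09,"dx":0.0,"dy":-0.04,"dz":0.0,"turn":0.0},{"grip":0.09,"dx":0.0,"dy":-0.04,"dz":0.0,"turn":0.0},{"grip":0.09,"dx":0.0,"dy":-0.04,"dz":0.0,"turn":0.0},{"grip":0.09,"dx":0.0,"dy":-0.04,"dz":0.0,"turn":0.0},{"grip":0.09,"dx":0.0,"dy":-0.04,"dz":0.0,"turn":0.0},{"grip":0.09,"dx":0.0,"dy":-0.036,"dz":0.0,"turn":0.0},{"grip":0.09,"dx":0.0,"dy":0.0,"dz":0.0,"turn":0.0}]' --squeeze 20

```text
t: 24.45
eef_pos: [431.4, -15.7, 189.7]
orientation: [[1.0, -0.004, 0.0], [-0.004, -1.0, -0.001], [0.0, 0.001, -1.0]]
wrist_force: [0.2, -0.2, -0.2]
width: 89.9
grip_force: 0.0
```

Run:
```python
from h import *
snap('top','t6.png',(95,205,255,260),5);snap('side','s6.png',(150,115,250,190),6); print(bot.sense()['eef_pos'])
```

```text
[431.1800837  -13.12750409 189.60840018]
```

View pics/t6.png

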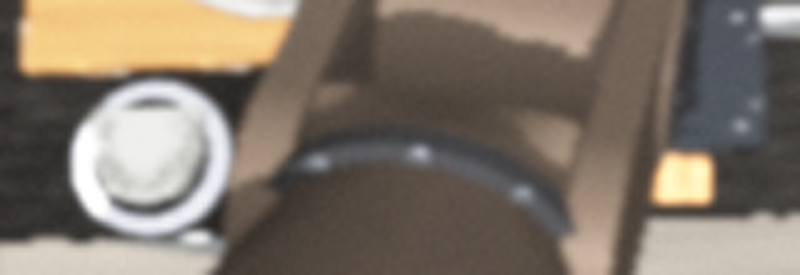

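View pics/s6.png

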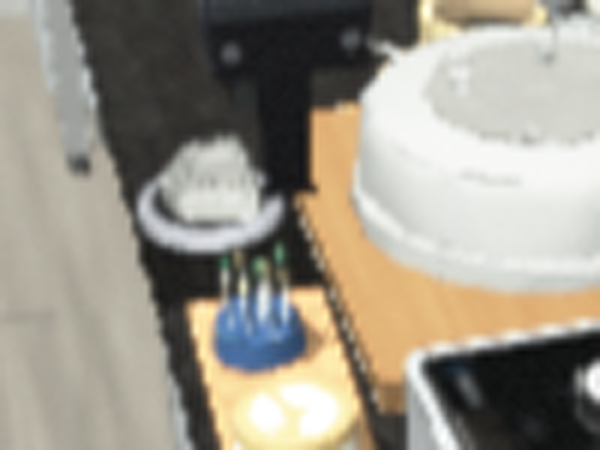

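The cast stands upright and centred: its centre is near (148,155), and the plate's is near (152,158) in t6. The jar and bur holder are still upright on the mat. Next I'll pick up the jar.

Emit:
servo_tool --targets '[{"grip":0.09,"dx":0.0,"dy":0.0,"dz":-0.03,"turn":0.0},{"grip":0.09,"dx":0.0,"dy":0.0,"dz":-0.04,"turn":0.0},{"grip":0.09,"dx":0.0,"dy":0.0,"dz":-0.04,"turn":0.0},{"grip":0.09,"dx":0.0,"dy":0.0,"dz":-0.03,"turn":0.0},{"grip":0.09,"dx":0.0,"dy":0.0,"dz":-0.02,"turn":0.0},{"grip":0.09,"dx":0.0,"dy":0.0,"dz":-0.015,"turn":0.0},{"grip":0.09,"dx":0.0,"dy":0.0,"dz":0.0,"turn":0.0},{"grip":0.09,"dx":0.0,"dy":0.0,"dz":0.0,"turn":0.0}]' --squeeze 15

```text
t: 25.35
eef_pos: [431.3, -11.9, 14.8]
orientation: [[1.0, 0.001, -0.001], [0.001, -1.0, 0.0], [-0.001, -0.0, -1.0]]
wrist_force: [0.8, -0.3, 0.7]
width: 90.3
grip_force: 0.0
```

Emit:
servo_tool --targets '[{"grip":0.05,"dx":0.0,"dy":0.0,"dz":0.0,"turn":0.0},{"grip":0.05,"dx":0.0,"dy":0.0,"dz":0.0,"turn":0.0},{"grip":0.05,"dx":0.0,"dy":0.0,"dz":0.0,"turn":0.0},{"grip":0.05,"dx":0.0,"dy":0.0,"dz":0.0,"turn":0.0},{"grip":0.05,"dx":0.0,"dy":0.0,"dz":0.0,"turn":0.0},{"grip":0.05,"dx":0.0,"dy":0.0,"dz":0.0,"turn":0.0}]' --squeeze 15

```text
t: 25.95
eef_pos: [431.5, -12.8, 15.1]
orientation: [[1.0, -0.0, 0.001], [-0.0, -1.0, -0.0], [0.001, 0.0, -1.0]]
wrist_force: [-0.9, -0.7, 7.3]
width: 64.2
grip_force: 15.0
```

Emit:
servo_tool --targets '[{"grip":0.05,"dx":0.0,"dy":0.0,"dz":0.01,"turn":0.0},{"grip":0.05,"dx":0.0,"dy":0.0,"dz":0.02,"turn":0.0},{"grip":0.05,"dx":0.0,"dy":0.0,"dz":0.03,"turn":0.0},{"grip":0.05,"dx":0.0,"dy":0.0,"dz":0.03,"turn":0.0},{"grip":0.05,"dx":0.0,"dy":0.0,"dz":0.03,"turn":0.0},{"grip":0.05,"dx":0.0,"dy":0.0,"dz":0.03,"turn":0.0},{"grip":0.05,"dx":0.0,"dy":0.0,"dz":0.02,"turn":0.0},{"grip":0.05,"dx":0.0,"dy":0.0,"dz":0.0,"turn":0.0}]' --squeeze 20

```text
t: 26.75
eef_pos: [432.0, -12.9, 187.4]
orientation: [[1.0, -0.0, 0.005], [-0.0, -1.0, -0.001], [0.005, 0.001, -1.0]]
wrist_force: [1.0, -0.1, -0.2]
width: 64.1
grip_force: 20.0
```

Emit:
servo_tool --targets '[{"grip":0.05,"dx":0.0,"dy":-0.02,"dz":0.0,"turn":7.74},{"grip":0.05,"dx":0.01,"dy":-0.035,"dz":0.0,"turn":7.74},{"grip":0.05,"dx":0.01,"dy":-0.04,"dz":0.0,"turn":7.74},{"grip":0.05,"dx":0.01,"dy":-0.04,"dz":0.0,"turn":7.74},{"grip":0.05,"dx":0.01,"dy":-0.04,"dz":0.0,"turn":7.74},{"grip":0.05,"dx":0.01,"dy":-0.04,"dz":0.0,"turn":7.74},{"grip":0.05,"dx":0.01,"dy":-0.04,"dz":0.0,"turn":7.74},{"grip":0.05,"dx":0.01,"dy":-0.04,"dz":0.0,"turn":7.74},{"grip":0.05,"dx":0.013,"dy":-0.035,"dz":0.0,"turn":7.74},{"grip":0.05,"dx":0.01,"dy":-0.023,"dz":0.0,"turn":7.74}]' --squeeze 20

```text
t: 27.75
eef_pos: [524.0, -367.9, 183.3]
orientation: [[0.214, 0.977, -0.001], [0.977, -0.214, 0.001], [0.001, -0.001, -1.0]]
wrist_force: [-0.3, 0.9, -0.5]
width: 64.4
grip_force: 20.0
```

Emit:
servo_tool --targets '[{"grip":0.05,"dx":0.0,"dy":0.0,"dz":-0.02,"turn":0.0},{"grip":0.05,"dx":0.0,"dy":0.0,"dz":-0.03,"turn":0.0},{"grip":0.05,"dx":0.0,"dy":0.0,"dz":-0.03,"turn":0.0},{"grip":0.05,"dx":0.0,"dy":0.0,"dz":-0.03,"turn":0.0},{"grip":0.05,"dx":0.0,"dy":0.0,"dz":-0.02,"turn":0.0},{"grip":0.05,"dx":0.0,"dy":0.0,"dz":0.0,"turn":0.0},{"grip":0.05,"dx":0.0,"dy":0.0,"dz":0.0,"turn":0.0},{"grip":0.05,"dx":0.0,"dy":0.0,"dz":0.0,"turn":0.0}]' --squeeze 20

```text
t: 28.55
eef_pos: [524.6, -366.0, 55.7]
orientation: [[0.218, 0.976, 0.001], [0.976, -0.218, -0.001], [-0.001, 0.001, -1.0]]
wrist_force: [0.5, 0.4, -0.5]
width: 64.1
grip_force: 20.0
```

Emit:
servo_tool --targets '[{"grip":0.05,"dx":0.0,"dy":0.0,"dz":-0.015,"turn":0.0},{"grip":0.05,"dx":0.0,"dy":0.0,"dz":-0.012,"turn":0.0},{"grip":0.05,"dx":0.0,"dy":0.0,"dz":-0.005,"turn":0.0},{"grip":0.05,"dx":0.0,"dy":0.0,"dz":-0.002,"turn":0.0},{"grip":0.05,"dx":0.0,"dy":0.0,"dz":0.0,"turn":0.0},{"grip":0.05,"dx":0.0,"dy":0.0,"dz":0.0,"turn":0.0}]' --squeeze 20

```text
t: 29.15
eef_pos: [524.4, -365.9, 20.9]
orientation: [[0.218, 0.976, 0.0], [0.976, -0.218, -0.0], [-0.0, 0.0, -1.0]]
wrist_force: [-0.2, 0.4, 0.2]
width: 64.2
grip_force: 20.0
```

Emit:
servo_tool --targets '[{"grip":0.05,"dx":0.0,"dy":0.0,"dz":-0.0015,"turn":0.0},{"grip":0.05,"dx":0.0,"dy":0.0,"dz":0.0,"turn":0.0}]' --squeeze 20

```text
t: 29.35
eef_pos: [524.3, -365.7, 19.3]
orientation: [[0.218, 0.976, 0.0], [0.976, -0.218, -0.0], [-0.0, 0.0, -1.0]]
wrist_force: [-0.2, -0.4, -0.2]
width: 64.1
grip_force: 20.0
```

Emit:
servo_tool --targets '[{"grip":0.05,"dx":0.0,"dy":0.0,"dz":-0.0015,"turn":0.0},{"grip":0.05,"dx":0.0,"dy":0.0,"dz":0.0,"turn":0.0}]' --squeeze 20

```text
t: 29.55
eef_pos: [524.4, -365.8, 19.0]
orientation: [[0.218, 0.976, 0.001], [0.976, -0.218, -0.001], [-0.0, 0.001, -1.0]]
wrist_force: [-2.6, 1.7, 11.8]
width: 64.3
grip_force: 20.0
```

Emit:
servo_tool --targets '[{"grip":0.05,"dx":0.0,"dy":0.0,"dz":0.0005,"turn":0.0},{"grip":0.093,"dx":0.0,"dy":0.0,"dz":0.0,"turn":0.0},{"grip":0.093,"dx":0.0,"dy":0.0,"dz":0.0,"turn":0.0},{"grip":0.093,"dx":0.0,"dy":0.0,"dz":0.0,"turn":0.0},{"grip":0.093,"dx":0.0,"dy":0.0,"dz":0.0,"turn":0.0},{"grip":0.093,"dx":0.0,"dy":0.0,"dz":0.02,"turn":0.0},{"grip":0.093,"dx":0.0,"dy":0.0,"dz":0.04,"turn":0.0},{"grip":0.093,"dx":0.0,"dy":0.0,"dz":0.04,"turn":0.0},{"grip":0.093,"dx":0.0,"dy":0.0,"dz":0.04,"turn":0.0},{"grip":0.093,"dx":0.0,"dy":0.0,"dz":0.03,"turn":0.0}]' --squeeze 20

```text
t: 30.55
eef_pos: [524.5, -365.9, 190.7]
orientation: [[0.218, 0.976, 0.002], [0.976, -0.218, -0.001], [-0.001, 0.002, -1.0]]
wrist_force: [-0.5, -0.0, -0.7]
width: 92.8
grip_force: 0.0
```

Emit:
servo_tool --targets '[{"grip":0.09,"dx":-0.01,"dy":0.04,"dz":0.0,"turn":-7.74},{"grip":0.09,"dx":-0.013,"dy":0.04,"dz":0.0,"turn":-7.74},{"grip":0.09,"dx":-0.01,"dy":0.04,"dz":0.0,"turn":-7.74},{"grip":0.09,"dx":-0.01,"dy":0.04,"dz":0.0,"turn":-7.74},{"grip":0.09,"dx":-0.01,"dy":0.04,"dz":0.0,"turn":-7.74},{"grip":0.09,"dx":-0.01,"dy":0.04,"dz":0.0,"turn":-7.74},{"grip":0.09,"dx":-0.01,"dy":0.04,"dz":0.0,"turn":-7.74},{"grip":0.09,"dx":-0.01,"dy":0.04,"dz":0.0,"turn":-7.74},{"grip":0.09,"dx":-0.01,"dy":0.04,"dz":0.0,"turn":-7.74},{"grip":0.09,"dx":0.0,"dy":0.04,"dz":0.0,"turn":-7.74}]' --squeeze 20

```text
t: 31.55
eef_pos: [430.1, 34.2, 188.3]
orientation: [[1.0, -0.001, -0.0], [-0.001, -1.0, -0.0], [-0.0, 0.0, -1.0]]
wrist_force: [0.3, 0.8, -0.2]
width: 90.2
grip_force: 0.0
```

Emit:
servo_tool --targets '[{"grip":0.085,"dx":0.0,"dy":0.035,"dz":0.0,"turn":0.0},{"grip":0.085,"dx":0.0,"dy":0.028,"dz":0.0,"turn":0.0},{"grip":0.085,"dx":0.0,"dy":0.0,"dz":-0.03,"turn":0.0},{"grip":0.085,"dx":0.0,"dy":0.0,"dz":-0.03,"turn":0.0},{"grip":0.085,"dx":0.0,"dy":0.0,"dz":-0.03,"turn":0.0},{"grip":0.085,"dx":0.0,"dy":0.0,"dz":0.0,"turn":0.0},{"grip":0.085,"dx":0.0,"dy":0.0,"dz":0.0,"turn":0.0}]' --squeeze 20

```text
t: 32.25
eef_pos: [431.5, 95.6, 98.5]
orientation: [[1.0, 0.005, -0.001], [0.005, -1.0, -0.0], [-0.001, 0.0, -1.0]]
wrist_force: [0.1, -0.5, 0.7]
width: 85.1
grip_force: 0.0
```

Next: down to z about 12.5, and grip.

Emit:
servo_tool --targets '[{"grip":0.085,"dx":0.0,"dy":0.0015,"dz":-0.03,"turn":0.0},{"grip":0.085,"dx":0.0,"dy":0.0,"dz":-0.03,"turn":0.0},{"grip":0.085,"dx":0.0,"dy":0.0,"dz":-0.016,"turn":0.0},{"grip":0.085,"dx":0.0,"dy":0.0,"dz":-0.01,"turn":0.0},{"grip":0.085,"dx":0.0,"dy":0.0,"dz":0.0,"turn":0.0},{"grip":0.085,"dx":0.0,"dy":0.0,"dz":0.0,"turn":0.0}]' --squeeze 15

```text
t: 32.85
eef_pos: [432.0, 97.2, 13.2]
orientation: [[1.0, 0.005, 0.001], [0.005, -1.0, 0.0], [0.001, -0.0, -1.0]]
wrist_force: [0.2, 0.3, 0.5]
width: 84.8
grip_force: 0.0
```

Emit:
servo_tool --targets '[{"grip":0.04,"dx":0.0,"dy":0.0,"dz":0.0,"turn":0.0},{"grip":0.04,"dx":0.0,"dy":0.0,"dz":0.0,"turn":0.0},{"grip":0.04,"dx":0.0,"dy":0.0,"dz":0.0,"turn":0.0},{"grip":0.04,"dx":0.0,"dy":0.0,"dz":0.0,"turn":0.0},{"grip":0.04,"dx":0.0,"dy":0.0,"dz":0.0,"turn":0.0},{"grip":0.04,"dx":0.0,"dy":0.0,"dz":0.0,"turn":0.0},{"grip":0.04,"dx":0.0,"dy":0.0,"dz":0.0,"turn":0.0}]' --squeeze 15

```text
t: 33.55
eef_pos: [431.5, 97.2, 12.3]
orientation: [[1.0, 0.005, 0.0], [0.005, -1.0, -0.0], [0.0, 0.0, -1.0]]
wrist_force: [-0.6, -0.9, 5.5]
width: 53.6
grip_force: 15.0
```

Emit:
servo_tool --targets '[{"grip":0.04,"dx":0.0,"dy":0.0,"dz":0.01,"turn":0.0},{"grip":0.04,"dx":0.0,"dy":0.0,"dz":0.02,"turn":0.0},{"grip":0.04,"dx":0.0,"dy":0.0,"dz":0.03,"turn":0.0},{"grip":0.04,"dx":0.0,"dy":0.0,"dz":0.03,"turn":0.0},{"grip":0.04,"dx":0.0,"dy":0.0,"dz":0.03,"turn":0.0},{"grip":0.04,"dx":0.0,"dy":0.0,"dz":0.03,"turn":0.0},{"grip":0.04,"dx":0.0,"dy":0.0,"dz":0.02,"turn":0.0},{"grip":0.04,"dx":0.0,"dy":0.0,"dz":0.0,"turn":0.0}]' --squeeze 20

```text
t: 34.35
eef_pos: [432.1, 97.3, 184.8]
orientation: [[1.0, 0.005, 0.005], [0.005, -1.0, 0.0], [0.005, -0.0, -1.0]]
wrist_force: [0.1, -0.3, -1.0]
width: 53.5
grip_force: 20.0
```

Emit:
servo_tool --targets '[{"grip":0.04,"dx":0.0,"dy":-0.02,"dz":0.0,"turn":7.71},{"grip":0.04,"dx":0.0,"dy":-0.034,"dz":0.0,"turn":7.71},{"grip":0.04,"dx":0.01,"dy":-0.035,"dz":0.0,"turn":7.71},{"grip":0.04,"dx":0.01,"dy":-0.035,"dz":0.0,"turn":7.71},{"grip":0.04,"dx":0.014,"dy":-0.035,"dz":0.0,"turn":7.71},{"grip":0.04,"dx":0.02,"dy":-0.035,"dz":0.0,"turn":7.71},{"grip":0.04,"dx":0.02,"dy":-0.035,"dz":0.0,"turn":7.71},{"grip":0.04,"dx":0.02,"dy":-0.035,"dz":0.0,"turn":7.71},{"grip":0.04,"dx":0.02,"dy":-0.035,"dz":0.0,"turn":7.71},{"grip":0.04,"dx":0.01,"dy":-0.0275,"dz":0.0,"turn":7.71}]' --squeeze 20

```text
t: 35.35
eef_pos: [556.0, -231.2, 180.7]
orientation: [[0.213, 0.977, -0.001], [0.977, -0.213, 0.001], [0.0, -0.001, -1.0]]
wrist_force: [-0.0, -0.1, -1.4]
width: 53.4
grip_force: 20.0
```

Emit:
servo_tool --targets '[{"grip":0.04,"dx":0.0,"dy":0.0,"dz":-0.01,"turn":0.0},{"grip":0.04,"dx":0.0,"dy":0.0,"dz":-0.03,"turn":0.0},{"grip":0.04,"dx":0.0,"dy":0.0,"dz":-0.03,"turn":0.0},{"grip":0.04,"dx":0.0,"dy":0.0,"dz":-0.03,"turn":0.0},{"grip":0.04,"dx":0.0,"dy":0.0,"dz":-0.02,"turn":0.0},{"grip":0.04,"dx":0.0,"dy":0.0,"dz":0.0,"turn":0.0},{"grip":0.04,"dx":0.0,"dy":0.0,"dz":0.0,"turn":0.0},{"grip":0.04,"dx":0.0,"dy":0.0,"dz":0.0,"turn":0.0}]' --squeeze 20

```text
t: 36.15
eef_pos: [555.7, -229.2, 63.1]
orientation: [[0.219, 0.976, 0.001], [0.976, -0.219, -0.001], [-0.0, 0.001, -1.0]]
wrist_force: [-0.3, -0.1, -1.8]
width: 53.3
grip_force: 20.0
```

Emit:
servo_tool --targets '[{"grip":0.04,"dx":0.0,"dy":0.0,"dz":-0.02,"turn":0.0},{"grip":0.04,"dx":0.0,"dy":0.0,"dz":-0.015,"turn":0.0},{"grip":0.04,"dx":0.0,"dy":0.0,"dz":-0.006,"turn":0.0},{"grip":0.04,"dx":0.0,"dy":0.0,"dz":-0.003,"turn":0.0},{"grip":0.04,"dx":0.0,"dy":0.0,"dz":0.0,"turn":0.0},{"grip":0.04,"dx":0.0,"dy":0.0,"dz":0.0,"turn":0.0}]' --squeeze 20

```text
t: 36.75
eef_pos: [555.6, -229.5, 18.6]
orientation: [[0.218, 0.976, 0.001], [0.976, -0.218, -0.0], [-0.0, 0.001, -1.0]]
wrist_force: [-0.3, 0.5, -0.3]
width: 53.8
grip_force: 20.0
```

Emit:
servo_tool --targets '[{"grip":0.04,"dx":0.0,"dy":0.0,"dz":-0.0015,"turn":0.0},{"grip":0.04,"dx":0.0,"dy":0.0,"dz":0.0,"turn":0.0}]' --squeeze 20

```text
t: 36.95
eef_pos: [555.5, -229.4, 16.9]
orientation: [[0.218, 0.976, 0.0], [0.976, -0.218, -0.0], [-0.0, 0.0, -1.0]]
wrist_force: [-0.8, -0.3, -1.4]
width: 53.6
grip_force: 20.0
```

Emit:
servo_tool --targets '[{"grip":0.04,"dx":0.0,"dy":0.0,"dz":-0.0012,"turn":0.0},{"grip":0.04,"dx":0.0,"dy":0.0,"dz":0.0,"turn":0.0}]' --squeeze 20

```text
t: 37.15
eef_pos: [555.6, -229.5, 16.3]
orientation: [[0.218, 0.976, 0.001], [0.976, -0.218, -0.0], [-0.0, 0.001, -1.0]]
wrist_force: [-1.2, -0.0, 8.8]
width: 53.3
grip_force: 20.0
```

Contact. I'll release, rise and back off to the right so the cameras can see.

Emit:
servo_tool --targets '[{"grip":0.09,"dx":0.0,"dy":0.0,"dz":0.0,"turn":0.0},{"grip":0.09,"dx":0.0,"dy":0.0,"dz":0.0,"turn":0.0},{"grip":0.09,"dx":0.0,"dy":0.0,"dz":0.0,"turn":0.0},{"grip":0.09,"dx":0.0,"dy":0.0,"dz":0.0,"turn":0.0},{"grip":0.09,"dx":0.0,"dy":0.0,"dz":0.0,"turn":0.0},{"grip":0.09,"dx":0.0,"dy":0.0,"dz":0.02,"turn":0.0},{"grip":0.09,"dx":0.0,"dy":0.0,"dz":0.04,"turn":0.0},{"grip":0.09,"dx":0.0,"dy":0.0,"dz":0.04,"turn":0.0},{"grip":0.09,"dx":0.0,"dy":0.0,"dz":0.04,"turn":0.0},{"grip":0.09,"dx":0.0,"dy":0.0,"dz":0.04,"turn":0.0}]' --squeeze 20

```text
t: 38.15
eef_pos: [555.1, -229.2, 197.1]
orientation: [[0.218, 0.976, -0.0], [0.976, -0.218, 0.0], [0.0, -0.0, -1.0]]
wrist_force: [0.8, -0.4, -0.4]
width: 90.1
grip_force: 0.0
```

Emit:
servo_tool --targets '[{"grip":0.09,"dx":-0.025,"dy":-0.035,"dz":0.0,"turn":-5.0},{"grip":0.09,"dx":-0.025,"dy":-0.035,"dz":0.0,"turn":-5.0},{"grip":0.09,"dx":-0.025,"dy":-0.035,"dz":0.0,"turn":-5.0},{"grip":0.09,"dx":-0.025,"dy":-0.035,"dz":0.0,"turn":-5.0},{"grip":0.09,"dx":-0.025,"dy":-0.035,"dz":0.0,"turn":-5.0},{"grip":0.09,"dx":-0.025,"dy":-0.035,"dz":0.0,"turn":-5.0},{"grip":0.09,"dx":-0.025,"dy":-0.035,"dz":0.0,"turn":-5.0},{"grip":0.09,"dx":-0.025,"dy":-0.035,"dz":0.0,"turn":-5.0},{"grip":0.09,"dx":-0.02,"dy":-0.03,"dz":0.0,"turn":0.0},{"grip":0.09,"dx":0.0,"dy":0.0,"dz":0.0,"turn":0.0}]' --squeeze 20

```text
t: 39.15
eef_pos: [332.8, -542.4, 195.0]
orientation: [[0.797, 0.604, -0.0], [0.604, -0.797, -0.001], [-0.001, 0.0, -1.0]]
wrist_force: [0.3, 0.6, -0.7]
width: 90.2
grip_force: 0.0
```

Run:
```python
from h import *
a=cams.get_image('top')[:,:,::-1];b=cams.get_image('side')[:,:,::-1]
r=lambda i,s:cv2.resize(i,s,interpolation=cv2.INTER_CUBIC)
top=np.hstack([r(a[150:250,265:365],(400,400)),r(b[200:290,195:315],(400,400))])
bot_=np.hstack([r(a[205:255,95:255],(500,180)),r(b[115:175,150:250],(300,180))])
cv2.imwrite('pics/f.png',np.vstack([top,bot_])); s=bot.sense(); print(s['t'],s['eef_pos'])
```

```text
39.25 [ 334.92088297 -539.40195641  195.09429098]
```

View pics/f.png

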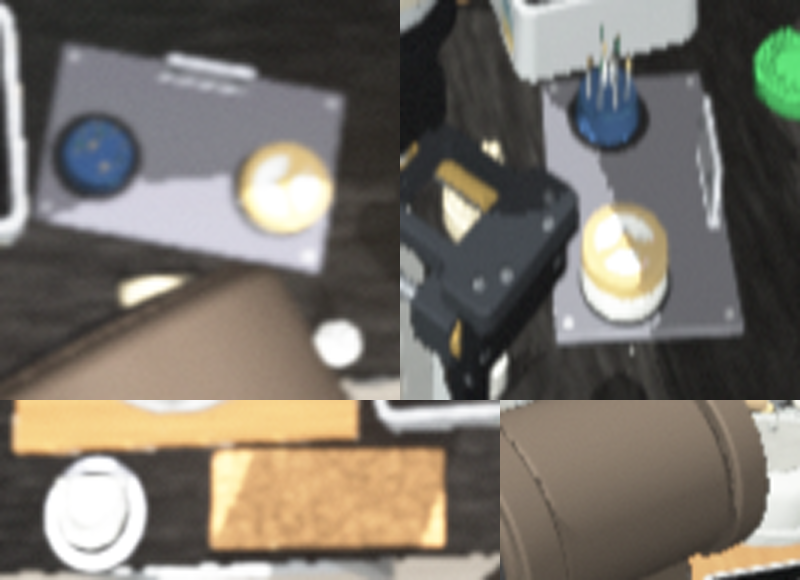

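The bur holder at (97,154) and the jar at (285,188) are back on their marks, within about 1 mm of their first positions. The cast is central on the plate, the mat is empty and nothing else has shifted.

```bash
python3 -c "
from station import job
print(job.finish_job())"
```

```text
the job is handed in; nothing more can be done
None
```

The job is handed in at about 39 s of the 136 s allowed: the white cast stands upright in the middle of the scan plate, the bur holder and paste jar are back upright on their rack marks, and I saw no sign that the tan cast or pin holder moved, though the arm partly hid the tan cast in the last picture.

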